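Test the breaker under its clip-on splash cover

ROBOT

A 6-joint arm with a two-finger parallel gripper is mounted at the origin on the work surface. World frame = base frame: x ahead of the robot, y to its left, z up, the work surface at z = 0. Lengths are in m, angles in rad, forces in N, time in s.
With the tool pointing down it reaches from about 0.35 to 0.975 m from the base axis. Payload 4.9 kg.
Tool frame: the origin (TCP) lies on the centre line of the jaws, within the pads' length; the fingertips stand 22 mm ahead of it and the grasp point (between the pads) lies 3 mm ahead of it (manip.tcp_to_tips is the distance from the TCP to the fingertips, in m); z points along the fingers, x is the direction in which the jaws open and shut, and the axes are right-handed (so a half turn about z gives the same grasp; the last joint's range is limited). The gripper opens to 85 mm and grips with 20 to 120 N. Pads are 22 mm wide; open, the fingers measure 114 mm over their backs; the gripper's body (76 mm by 85 mm) begins 54 mm behind the grasp point. The pads swing forward as they close: fully open they stand 13 mm farther back than shut.
Start: joints at [-1.293, 0.053, 1.613, -0, 1.476, -0.119], TCP at [0.242, -0.576, 0.253] pointing down, gripper open.
Joint ranges: [-3.01, 3.01], [-1.01, 2.22], [0.06, 2.58], [-1.02, 4.17], [0.09, 2.62], [-3.14, 3.14]. Speed limits (rad/s): [2.57, 2.57, 3.14, 3.14, 3.14, 3.14].

INTERFACE

Orientations are given as a unit quaternion [w, x, y, z].
In Python, from plant import manip gives the robot as it stands.
- The arm moves only by the shell command python3 -m pendant 'ROWS'. ROWS is a JSON object of lists of equal length, an entry for each row: "linear": the shift along the tool's x, y, z in cm, a list of three; "rotation": the turn, a rotation vector about the tool's x, y, z in degrees, a list of three; "grip": the closure, from 0 (fully open) to 1 (shut). A call has exactly 10 rows; each row is the pose to reach, as a shift and turn from the pose commanded when the call began, along the tool's axes at that moment; what a row does not reach only later rows make up. A row lasts 1/12 s, in which the tool goes at most 41.7 mm and 7.16 degrees, less where a joint would pass 70% of its speed; a pose out of reach is approached as far as the arm can. A call with a gripper value outside its range is refused whole. The fingers move at their own pace and stop on an object; the grip force is fixed at half the most. Time passes only in rows, so rows that repeat a pose let the fingers close, or fill a call up. It gives the time, the measured TCP pose, the force and the opening at its end, in the units of the state.
- manip.state(): the state, without advancing time (a new reading comes with each control period).
- manip.grab_frame(name): name is "scene" or "top" or "wrist"; returns the picture (480x640x3 uint8, red, green, blue); there is no depth.
- manip.calibration(name): a dict with "fx", "fy", "cx", "cy" (pixels), "cam_to_world" (4x4, takes a point from camera to world coordinates). Camera axes: x right, y up, looking along -z (the intrinsics and any distortion apply to the point x, -y, -z); pixel columns grow to the right and rows downward; lengths in m; the calibration is good to about 2 mm. The wrist camera is an equidistant fisheye: a pixel r from the principal point sees the ray r / f radians off the axis. A picture is of the moment at which its call begins: read the wrist's pose just before it. calibration takes no time and is no camera call; for the wrist camera it gives the pose at the moment of the call.
- manip.job_done(): hands the job in, once; it reports no verdict.
The state is a dict: "time": time; "joint_pos": joint angles; "joint_vel": joint speeds; "joint_efforts": joint torques, N m; "tool_pos": TCP position; "tool_rot": TCP orientation; "contact_force": force on the tool from outside, world axes, zero at the start; "ft_torque": the same for the moment, N m; "gripper_width": opening from 0.0 (shut) to 1.0 (fully open).
Only numpy, scipy, OpenCV 4.12 (cv2) and the standard library are available. Lean on these libraries where they do the work, as an engineer would, in place of code of your own. Each camera call takes 0.05 s, during which the arm holds its last target. There are 200 camera calls.

TASK

On the blue bench power box, press in both orange snap tabs of the white splash cover while lifting the cover straight off, and set it down gently, right way up and flat inside the white tray. Then press the yellow test button so that the red lever drops, let the button go, and lift the lever all the way back up so that it stays. Do not knock over or push about the jars, beaker, bottle and tip box.

Things in the scene. Friction and masses are not known exactly. Their poses are not given: they have to be found in the camera images.
- power_box: Blue bench power box, fixed, 285 x 120 x 55 mm. Origin on the bench directly below the middle of the breaker; the box reaches from x -85 to +200 mm and y -60 to +60 mm about it, z up. Flat top panel at z = 55 mm; on it a black plinth 110 x 35 x 6 mm about the origin and, farther along +x, two white outlets. It stands left or right of the robot, the tray opposite, turned up to 0.3 rad
- keeper_left (a point): Middle of the top of one of two dark steel keepers on the box's panel, at y = +34 mm in the box's frame (the other is at -34 mm). Each is 44 (x) x 10 (y) mm and stands 11 mm above the panel; the barbs of the cover's tabs are caught under them
- cover: Loose white splash cover, a hood open below, 120 (x) x 44 (y) x 66 (z) mm, about 0.12 kg. Origin at the middle of its underside, z up. At the start it sits on the box's panel over button and lever, its origin 55 mm above the box's and its axes along the box's. An orange spring tab stands in the middle of each long side; the barbs at their feet reach to y = +-33 mm
- tab_left_face (a point): Middle of the upright pressing face of the +y tab when not pressed, at y = +30 mm and 33 mm above the cover's underside. The face is 32 mm wide (x) and reaches from 14 to 52 mm above the underside. It springs straight inward by 7 mm, 1.5 N to start and about 6 N fully in; the barb lets go after about 4 mm (6 mm if the cover sits off to one side)
- tab_right_face (a point): The same on the -y tab, at y = -30 mm. Squeezing both tabs fully in (faces then 46 mm apart) between two fingers frees the cover and grips it as well. Let go, the tabs spring out again
- cover_top (a point): Middle of the cover's flat top, 66 mm over its underside
- tray: White open tray, fixed, 210 (x) x 150 (y) x 22 mm high, walls 4 mm. Origin on the bench at its middle; z up
- tray_in (a point): Middle of the tray's inner floor, 4 mm over the bench
- button_top (a point): Middle of the top of the yellow round test button, 24 mm across, 24 mm over the box's panel when released, 32 mm from the box's origin towards its -x; under the cover at the start
- test_button (a joint): How far the test button is pressed down, m: 0 released, 0.008 fully in. Spring: about 1.8 N to start, 6 N fully in. The lever trips at about 4.5 mm
- lever (a joint): Angle of the red lever, rad: 0 = up, leaning 0.22 rad past upright towards the box's -x, where its own weight keeps it; 1.37 = dropped, lying 1.15 rad from upright towards the box's +x. It turns freely and falls to whichever side of upright (0.22) it is on. Pressing the test button tips it over to the dropped side; while the button is down it cannot go back
- lever_pivot (a point): Pivot of the lever, 22 mm from the box's origin towards its +x, 10 mm over the panel; the axis lies along the box's y. The lever is a flat bar 17 mm wide (y), 10 mm thick, reaching 47 mm from the pivot, between two fixed grey cheeks 18 mm long (x) that stand 18 mm above the panel at y +-9 to +-18 mm
- lever_tip (a point): End of the lever, 47 mm from the pivot; about 56 mm over the panel when up, 29 mm when dropped. Pushing the dropped tip level towards the box's -x raises the lever
- jar_a: Loose amber jar, 42 mm across, 60 mm high, yellow cap; origin under its middle
- jar_b: Loose amber jar like jar_a
- jar_c: Loose amber jar, same size, black cap
- beaker: Loose clear beaker, 72 mm across, 95 mm high; origin under its middle
- wash_bottle: Loose white wash bottle, 72 mm across, red cap, spout to 223 mm high; origin under its middle
- tip_box: Loose green box, 120 x 80 x 60 mm; origin under its middle

How it is judged:
By the outcome, as a careful person would: the job done as asked, in the order asked, and still so for the second after the job is handed in, with the robot touching nothing.
It also fails if it takes over 61 s, if anything falls off the work surface, if the arm or the gripper's body presses on something with over 40 N, if the wrist force passes 120 N, or if a joint passes its speed limit or range.

## Working session

There is one attempt and no reset: what is moved stays moved. The work goes in short steps, Python scripts to look and compute and a shell command to move; the robot and the scene stay as the last step left them, time stands still between calls to the robot, and variables do not carry over. Pictures are saved under pics/ and viewed, about 8 in all and at most 12, crops included, and the job is handed in when it is done.

```bash
mkdir -p pics; ls
python3 - <<'E'
from plant import manip
import cv2
print(manip.state())
for n in ("scene","top"):
    im=manip.grab_frame(n); cv2.imwrite(f"pics/{n}0.png",im[...,::-1]); print(n,manip.calibration(n))
E
```

```text
pics
{'time': 0.0, 'joint_pos': array([-1.29300908e+00,  5.33690366e-02,  1.61431544e+00,  1.63626181e-05,
        1.47595317e+00, -1.18975979e-01]), 'joint_vel': array([-0.00014867,  0.00069934,  0.00030182,  0.00047494,  0.0010893 ,
       -0.00107464]), 'joint_efforts': array([-2.50625862e-04, -3.93677938e+01, -3.70173740e+01, -1.41797859e-04,
        6.89102933e-03, -4.83153954e-06]), 'tool_pos': array([ 0.24138144, -0.57588416,  0.25204259]), 'tool_rot': array([-6.69582844e-04,  8.32595986e-01, -5.53879842e-01, -7.72804458e-04]), 'contact_force': array([-0.16696366, -0.75982946,  0.12341205]), 'ft_torque': array([-0.03200741,  0.01705653, -0.01700105]), 'gripper_width': 0.9973399151680529}
scene {'fx': 531.0009594437794, 'fy': 531.0009594437794, 'cx': 317.6115207335041, 'cy': 236.86533358994598, 'cam_to_world': array([[-0.73297265, -0.54101313,  0.41237833,  1.05700165],
       [ 0.68021846, -0.5894482 ,  0.435722  ,  0.53856847],
       [ 0.00734434,  0.59987966,  0.80005653,  1.08471981],
       [ 0.        ,  0.        ,  0.        ,  1.        ]])}
top {'fx': 494.10927988217315, 'fy': 494.10927988217315, 'cx': 314.03218519666785, 'cy': 243.7153390331103, 'cam_to_world': array([[-2.55158436e-02,  9.93719422e-01, -1.08952523e-01,
         4.33664147e-01],
       [-9.99671678e-01, -2.56189604e-02,  4.53479148e-04,
        -1.31600674e-02],
       [-2.34061935e-03,  1.08928323e-01,  9.94046851e-01,
         1.20006307e+00],
       [ 0.00000000e+00,  0.00000000e+00,  0.00000000e+00,
         1.00000000e+00]])}
```

View pics/top0.png

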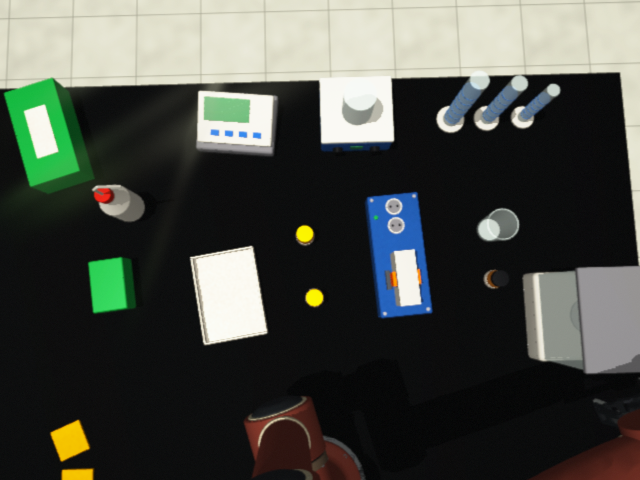

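View pics/scene0.png

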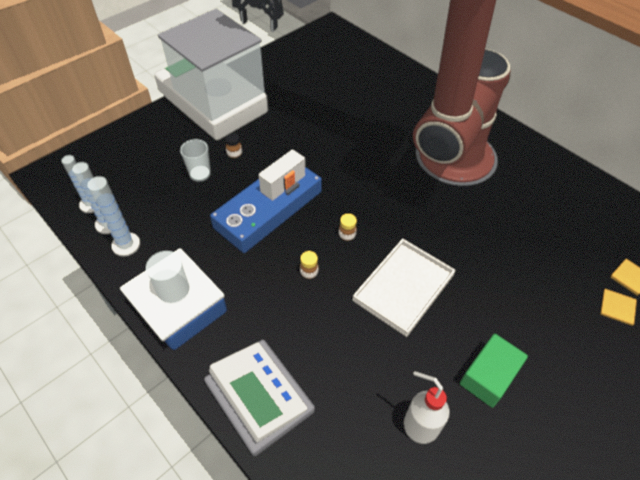

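The top view shows the box at cols 367–432, rows 193–317 (right of robot), the cover at about (406,277), and the tray at cols 191–267, rows 247–344. The jars are at (305,235) and (314,298). I'll crop to get precise corners.

Run:
```python
import cv2,numpy as np
a=cv2.imread("pics/top0.png"); b=cv2.imread("pics/scene0.png")
c=cv2.resize(a[185:325,355:445],None,fx=4.25,fy=4.25,interpolation=cv2.INTER_CUBIC)
d=cv2.resize(b[140:255,205:330],None,fx=3.3,fy=3.3,interpolation=cv2.INTER_CUBIC)
o=np.zeros((600,800,3),np.uint8);o[:c.shape[0],:c.shape[1]]=c;o[:d.shape[0],385:385+d.shape[1]]=d
cv2.imwrite("pics/crop.png",o)
```

```text
(no output)
```

View pics/crop.png

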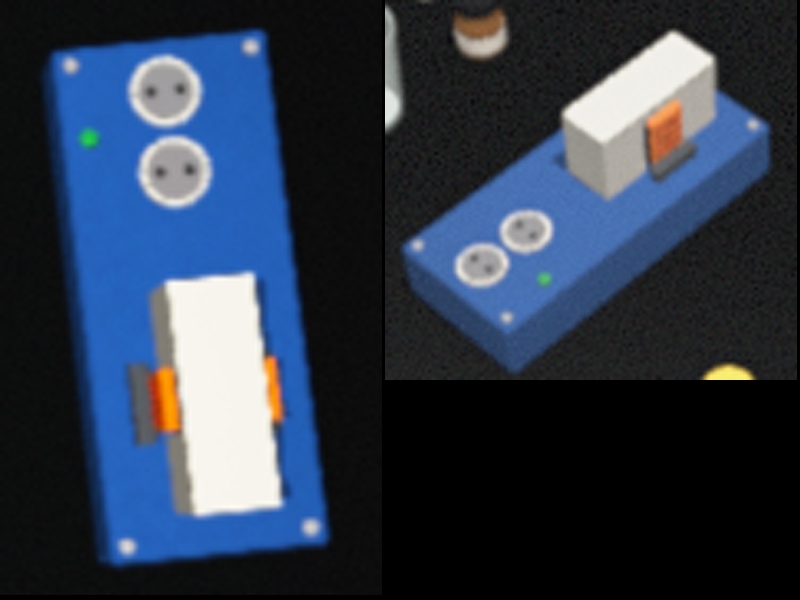

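```bash
cat > h.py <<'E'
import numpy as np, json
from scipy.optimize import least_squares
from scipy.spatial.transform import Rotation as R
from plant import manip
def proj(n,P,c=None):
    c=c or manip.calibration(n); M=np.linalg.inv(c["cam_to_world"]); p=P@M[:3,:3].T+M[:3,3]
    x,y,z=p[:,0],-p[:,1],-p[:,2]
    if n=="wrist":
        r=np.hypot(x,y); t=np.arctan2(r,z); s=t/np.maximum(r,1e-9)
    else: s=1/z
    return np.c_[c["fx"]*x*s+c["cx"],c["fy"]*y*s+c["cy"]]
def T(q,P): # q=x,y,yaw
    c,s=np.cos(q[2]),np.sin(q[2]); P=np.asarray(P,float)
    return P@np.array([[c,-s,0],[s,c,0],[0,0,1]]).T+[q[0],q[1],0]
def fit(obs,q0): # obs: (cam, local pts, pixels[, calib])
    f=lambda q:np.concatenate([(proj(o[0],T(q,o[1]),o[3] if len(o)>3 else None)-o[2]).ravel() for o in obs])
    r=least_squares(f,q0,loss="soft_l1"); return r.x,f(r.x).reshape(-1,2)
def row(target,yaw,st=None):
    """shift (cm) in present tool axes to target TCP; with tool-down x axis at world yaw (mod pi), rotation vec deg"""
    s=st or manip.state(); q=s["tool_rot"]; A=R.from_quat(np.r_[q[1:],q[0]])
    d=A.inv().apply(np.array(target)-s["tool_pos"])*100
    best=min((A.inv()*R.from_matrix(np.array([[np.cos(y),np.sin(y),0],[np.sin(y),-np.cos(y),0],[0,0,-1.]]).T) for y in(yaw,yaw+np.pi)),key=lambda r:r.magnitude())
    return d.round(2),np.degrees(best.as_rotvec()).round(1)
E
python3 - <<'E'
from h import *
t=lambda L:np.array(L)/4.25+[355,185]-0.38
s=lambda L:(np.array(L)-[385,0])/3.3+[205,140]-0.35
bx=[[.2,.06,.055],[.2,-.06,.055],[-.085,-.06,.055],[-.085,.06,.055]]
ct=[[.06,.022,.121],[.06,-.022,.121],[-.06,-.022,.121],[-.06,.022,.121]]
o1=("top",bx,t([(52,54),(265,32),(328,543),(112,562)]))
o2=("top",ct,t([(165,283),(254,273),(282,505),(192,516)]))
o3=("scene",[bx[i] for i in(0,1,3)],s([(513,330),(403,248),(767,128)]))
o4=("scene",ct,s([(607,140),(562,113),(673,32),(716,62)]))
q0=[.4,-.2,.1]
for nm,o in(("top box",[o1]),("top cover",[o2]),("scene",[o3,o4]),("all",[o1,o2,o3,o4])):
    q,e=fit(o,q0); print(nm,q.round(4),abs(e).max().round(2))
tr=[[.105,.075,.022],[.105,-.075,.022],[-.105,-.075,.022],[-.105,.075,.022]]
import cv2
a=cv2.imread("pics/top0.png")
m=(a.min(2)>120).astype(np.uint8); m[:230]=0;m[360:]=0;m[:,:180]=0;m[:,285:]=0
c=max(cv2.findContours(m,0,2)[0],key=cv2.contourArea); print(cv2.boxPoints(cv2.minAreaRect(c)))
q2,e=fit([("top",tr,np.array([(191,257),(252,247),(267,333),(206,344)]))],[.35,.2,.1]); print("tray",q2,e.round(1))
# jars
C=manip.calibration("top");M=C["cam_to_world"]
def at(p,z):
    v=M[:3,:3]@np.array([(p[0]-C["cx"])/C["fx"],-(p[1]-C["cy"])/C["fy"],-1]);return M[:3,3]+v*(z-M[2,3])/v[2]
for p in((305,234),(314,298)):print(at(p,.06).round(3))
print(row([q[0],q[1],.33],q[2]+np.pi/2),manip.state()["tool_pos"])
E
```

```text
top box [ 0.473  -0.215   0.0749] 1.25
top cover [ 0.4733 -0.2146  0.075 ] 0.6
scene [ 0.4733 -0.2118  0.0856] 1.53
all [ 0.473  -0.2139  0.0786] 1.65
[[188.44121 256.26468]
 [252.0412  245.46468]
 [267.07336 333.98752]
 [203.47339 344.78754]]
tray [0.44625744 0.19139162 0.15744413] [[-0.2  0.1]
 [ 0.6 -1.3]
 [ 0.6  0. ]
 [-1.3  0.8]]
[0.582 0.007 0.06 ]
[ 0.433 -0.01   0.06 ]
(array([-24.45, -35.35,  -7.73]), array([ 0. ,  0.1, 18.2])) [ 0.24139132 -0.57593181  0.25218325]
```

Box ≈ (0.473, −0.214, yaw 0.078), tray ≈ (0.446, 0.191, yaw 0.157), with the balance enclosure near the start pose. I'll lift first, then traverse.

```bash
python3 -m pendant '{"linear":[[0,0,-4],[0,0,-8],[0,0,-12],[0,0,-16],[-2.3,-3.4,-18],[-4.6,-6.7,-18],[-7,-10.1,-18],[-9.3,-13.5,-18],[-11.6,-16.8,-18],[-14,-20.2,-18]],"rotation":[[0,0,0],[0,0,0],[0,0,0],[0,0,0],[0,0,3],[0,0,6],[0,0,9],[0,0,12],[0,0,15],[0,0,18]],"grip":[0,0,0,0,0,0,0,0,0,0]}'
python3 - <<'E'
from h import *
print(row([.473,-.214,.26],.078+np.pi/2))
E
```

```text
time: 0.93
tool_pos: [0.3743, -0.3674, 0.4328]
tool_rot: [-0.0, 0.735, -0.678, -0.0]
contact_force: [-0.2, 0.0, -0.2]
gripper_width: 1.003
(array([-14.5 , -11.07,  17.28]), array([0. , 0. , 0.1]))
```

```bash
python3 -m pendant '{"linear":[[-2.7,-2.1,2],[-5.4,-4.1,4],[-8,-6.1,6],[-10.7,-8.2,9],[-13,-9.9,12],[-14.5,-11.1,15],[-14.5,-11.1,17.3],[-14.5,-11.1,17.3],[-14.5,-11.1,17.3],[-14.5,-11.1,17.3]],"rotation":[[0,0,0],[0,0,0],[0,0,0],[0,0,0],[0,0,0],[0,0,0],[0,0,0],[0,0,0],[0,0,0],[0,0,0]],"grip":[0,0,0,0,0,0,0,0,0,0]}'
python3 - <<'E'
from h import *
import cv2
c=manip.calibration("wrist"); im=manip.grab_frame("wrist")[...,::-1].copy(); cv2.imwrite("pics/w1.png",im)
q=[.473,-.2139,.0786]
P=T(q,[[.06,.022,.121],[.06,-.022,.121],[-.06,-.022,.121],[-.06,.022,.121],[.2,.06,.055],[.2,-.06,.055],[-.085,-.06,.055],[-.085,.06,.055]])
p=proj("wrist",P,c); print(p.round(1).tolist()); np.savez("w1.npz",**c)
for u in p: cv2.circle(im,tuple(int(v) for v in u.round()),3,(255,0,255),1)
cv2.imwrite("pics/w1m.png",im)
E
```

```text
time: 1.77
tool_pos: [0.4727, -0.2164, 0.262]
tool_rot: [-0.0, 0.735, -0.678, 0.001]
contact_force: [0.8, 0.4, 1.3]
gripper_width: 1.002
[[277.5, 149.6], [340.3, 149.7], [336.7, 306.0], [280.8, 305.8], [242.7, -3.3], [377.7, -3.2], [370.5, 298.3], [248.3, 297.8]]
```

View pics/w1m.png

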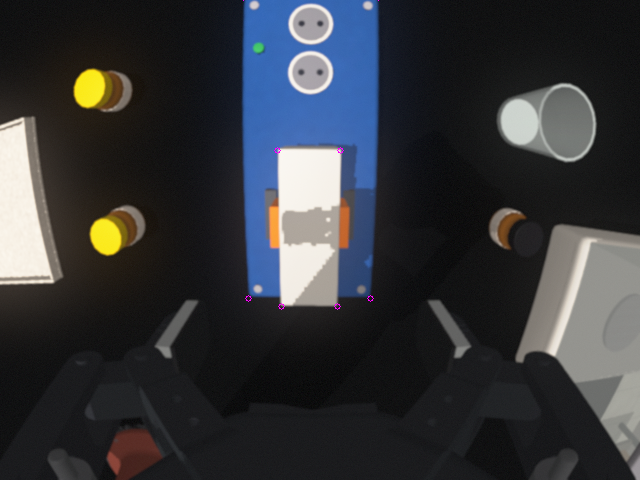

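The predicted corners land on the cover's (281–340, 149–306) within a pixel, so the pose is confirmed. Next I descend onto the tabs.

Run:
```python
from h import *
print(row([.473,-.2139,.094],.0786+np.pi/2), manip.state()["tool_pos"])
```

```text
(array([-0.32,  0.03, 16.88]), array([-0.2, -0.1,  0.2])) [ 0.47300648 -0.21672196  0.26282476]
```

```bash
python3 -m pendant '{"linear":[[-0.3,0,3],[-0.3,0,6],[-0.3,0,9],[-0.3,0,11],[-0.3,0,12],[-0.3,0,12],[-0.3,0,12],[-0.3,0,12],[-0.3,0,12],[-0.3,0,12]],"rotation":[[0,0,0],[0,0,0],[0,0,0],[0,0,0],[0,0,0],[0,0,0],[0,0,0],[0,0,0],[0,0,0],[0,0,0]],"grip":[0,0,0,0,0,0,0,0,0,0]}'
python3 - <<'E'
from h import *
print(row([.473,-.2139,.094],.0786+np.pi/2), manip.state()["tool_pos"])
E
```

```text
time: 2.65
tool_pos: [0.4731, -0.2133, 0.1423]
tool_rot: [-0.0, 0.736, -0.677, 0.002]
contact_force: [-0.1, 0.3, 0.2]
gripper_width: 1.0
(array([0.05, 0.03, 4.83]), array([-0.2, -0.1,  0.2])) [ 0.47310463 -0.21327353  0.14226105]
```

```bash
python3 -m pendant '{"linear":[[0.05,0,2],[0.05,0,3.5],[0.05,0,4.3],[0.05,0,4.8],[0.05,0,4.8],[0.05,0,4.8],[0.05,0,4.8],[0.05,0,4.8],[0.05,0,4.8],[0.05,0,4.8]],"rotation":[[0,0,0],[0,0,0],[0,0,0],[0,0,0],[0,0,0],[0,0,0],[0,0,0],[0,0,0],[0,0,0],[0,0,0]],"grip":[0,0,0,0,0,0.2,0.4,0.7,1,1]}';python3 -m pendant '{"linear":[[0,0,0],[0,0,0],[0,0,0],[0,0,0],[0,0,0],[0,0,0],[0,0,0],[0,0,0],[0,0,0],[0,0,0]],"rotation":[[0,0,0],[0,0,0],[0,0,0],[0,0,0],[0,0,0],[0,0,0],[0,0,0],[0,0,0],[0,0,0],[0,0,0]],"grip":[1,1,1,1,1,1,1,1,1,1]}'
```

```text
time: 3.48
tool_pos: [0.4735, -0.2137, 0.0949]
tool_rot: [-0.0, 0.736, -0.677, 0.001]
contact_force: [-2.9, 1.4, 8.2]
gripper_width: 0.507
time: 4.32
tool_pos: [0.4735, -0.2137, 0.0949]
tool_rot: [-0.0, 0.736, -0.677, 0.001]
contact_force: [-0.3, 1.9, 8.4]
gripper_width: 0.507
```

```bash
python3 -m pendant '{"linear":[[0,0,-0.5],[0,0,-1],[0,0,-1.6],[0,0,-2.5],[0,0,-3.5],[0,0,-5],[0,0,-7],[0,0,-9],[0,0,-11],[0,0,-11]],"rotation":[[0,0,0],[0,0,0],[0,0,0],[0,0,0],[0,0,0],[0,0,0],[0,0,0],[0,0,0],[0,0,0],[0,0,0]],"grip":[1,1,1,1,1,1,1,1,1,1]}';python3 - <<'E'
from h import *
import cv2
c=manip.calibration("wrist"); im=manip.grab_frame("wrist")[...,::-1].copy()
b=manip.grab_frame("scene")[...,::-1]
cv2.imwrite("pics/w2.png",np.hstack([im[:, :480],cv2.resize(b[100:260,190:350],(320,320)).repeat(1,0) if 0 else cv2.copyMakeBorder(cv2.resize(b[90:250,190:350],(320,320)),0,160,0,0,0)]))
for y in(.157,-.157): print(row([.446,.191,.2],.157+np.pi/2))
E
```

```text
time: 5.15
tool_pos: [0.4745, -0.2144, 0.2083]
tool_rot: [-0.001, 0.736, -0.677, 0.005]
contact_force: [1.4, -1.1, 0.0]
gripper_width: 0.509
(array([-40.52,  -0.69,   0.29]), array([-0.1, -0.1, -4.3]))
(array([-40.52,  -0.69,   0.29]), array([-0.1, -0.1, -4.3]))
```

View pics/w2.png

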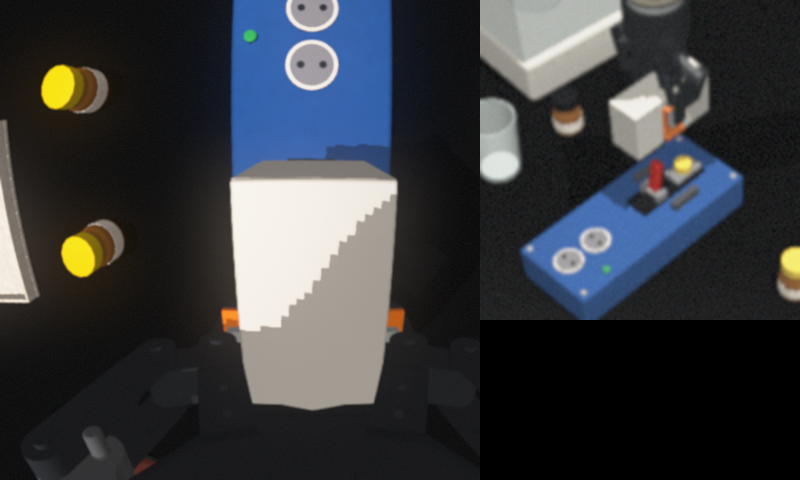

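Cover is freed and held; lever up (red), button (yellow) exposed. The far top corners are at (231,179) and (397,179). I'll check pitch against prediction before placing.

Run:
```python
from h import *
c=manip.calibration("wrist"); s=manip.state(); print(s["tool_pos"],s["tool_rot"],s["contact_force"])
z=s["tool_pos"][2]-.0949+.055
L=np.array([[.06,.022,.066],[.06,-.022,.066],[-.06,-.022,.066],[-.06,.022,.066],[.06,.022,0],[.06,-.022,0]])
for a in(-10,-5,0,5,10):
    A=R.from_euler("y",a,degrees=True).apply(L-[0,0,.036])+[0,0,.036+z]
    print(a,proj("wrist",T([*s["tool_pos"][:2],.0786],A),c).round(0).tolist())
```

```text
[ 0.47260726 -0.21333254  0.20341392] [-2.65316436e-04  7.35723521e-01 -6.77280921e-01  1.17670573e-03] [-0.79239922  0.39749936 -1.36422692]
-10 [[220.0, 211.0], [405.0, 212.0], [362.0, 471.0], [261.0, 470.0], [258.0, 150.0], [367.0, 150.0]]
-5 [[224.0, 194.0], [401.0, 195.0], [363.0, 478.0], [259.0, 477.0], [260.0, 155.0], [365.0, 156.0]]
0 [[228.0, 180.0], [397.0, 181.0], [365.0, 484.0], [258.0, 484.0], [262.0, 161.0], [363.0, 161.0]]
5 [[232.0, 169.0], [393.0, 170.0], [367.0, 490.0], [256.0, 489.0], [263.0, 168.0], [362.0, 168.0]]
10 [[236.0, 161.0], [389.0, 161.0], [369.0, 495.0], [253.0, 494.0], [265.0, 175.0], [360.0, 175.0]]
```

```bash
python3 -m pendant '{"linear":[[-2,0,0],[-5,0,0],[-9,-0.2,0],[-13,-0.3,0],[-17,-0.4,0],[-21,-0.5,0],[-25,-0.5,0],[-29,-0.6,0],[-33,-0.7,0],[-36.5,-0.7,0]],"rotation":[[0,0,0],[0,0,0],[0,0,-1],[0,0,-1],[0,0,-2],[0,0,-2],[0,0,-3],[0,0,-3],[0,0,-4],[0,0,-4.3]],"grip":[1,1,1,1,1,1,1,1,1,1]}'
python3 - <<'E'
from h import *
print(row([.446,.191,.10],.157+np.pi/2))
E
```

```text
time: 6.08
tool_pos: [0.4473, 0.1534, 0.2003]
tool_rot: [0.001, 0.761, -0.649, -0.001]
contact_force: [0.7, -0.3, -0.9]
gripper_width: 0.504
(array([-3.73, -0.49, 10.03]), array([0.2, 0. , 0.1]))
```

```bash
python3 -m pendant '{"linear":[[-2,-0.3,0],[-3.2,-0.5,1],[-3.6,-0.5,3],[-3.6,-0.5,5.5],[-3.6,-0.5,8],[-3.6,-0.5,10],[-3.6,-0.5,11.5],[-3.6,-0.5,12],[-3.6,-0.5,12],[-3.6,-0.5,12]],"rotation":[[0,0,0],[0,0,0],[0,0,0],[0,0,0],[0,0,0],[0,0,0],[0,0,0],[0,0,0],[0,0,0],[0,0,0]],"grip":[1,1,1,1,1,1,1,1,1,1]}'
python3 - <<'E'
from h import *
import cv2
print(row([.446,.191,.047],.157+np.pi/2))
b=manip.grab_frame("top")[...,::-1]; s=manip.grab_frame("scene")[...,::-1]
cv2.imwrite("pics/t3.png",np.hstack([cv2.resize(b[220:360,170:300],None,fx=3,fy=3),cv2.resize(s[200:340,330:463],None,fx=3,fy=3)]))
E
```

```text
time: 6.92
tool_pos: [0.4481, 0.1871, 0.0817]
tool_rot: [0.001, 0.76, -0.649, -0.0]
contact_force: [0.8, 0.4, -1.5]
gripper_width: 0.501
(array([-0.42,  0.14,  3.47]), array([ 0.1, -0. ,  0. ]))
```

View pics/t3.png

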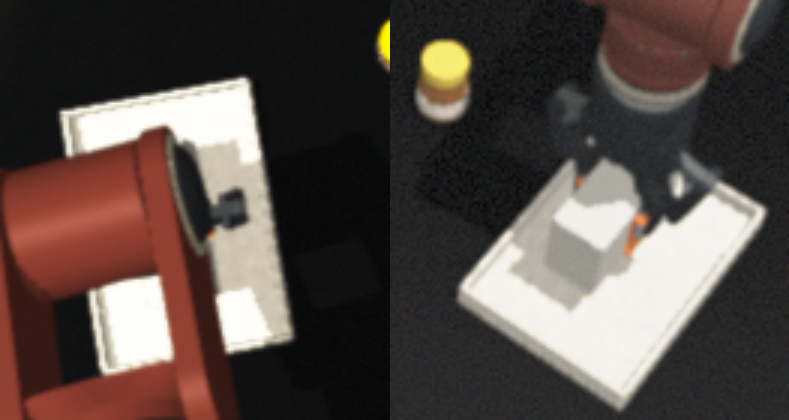

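Cover hangs level over the tray with room all round. Lower slowly.

```bash
python3 -m pendant '{"linear":[[-0.3,0.1,0.8],[-0.4,0.1,1.6],[-0.4,0.1,2.3],[-0.4,0.1,2.8],[-0.4,0.1,3.1],[-0.4,0.1,3.3],[-0.4,0.1,3.4],[-0.4,0.1,3.5],[-0.4,0.1,3.5],[-0.4,0.1,3.5]],"rotation":[[0,0,0],[0,0,0],[0,0,0],[0,0,0],[0,0,0],[0,0,0],[0,0,0],[0,0,0],[0,0,0],[0,0,0]],"grip":[1,1,1,1,1,1,1,1,1,1]}'
```

```text
time: 7.85
tool_pos: [0.4469, 0.1914, 0.0476]
tool_rot: [-0.0, 0.761, -0.649, 0.0]
contact_force: [0.2, -0.8, -1.6]
gripper_width: 0.504
```

```bash
python3 -m pendant '{"linear":[[0,0,0.05],[0,0,0.1],[0,0,0.15],[0,0,0.2],[0,0,0.25],[0,0,0.3],[0,0,0.33],[0,0,0.33],[0,0,0.33],[0,0,0.33]],"rotation":[[0,0,0],[0,0,0],[0,0,0],[0,0,0],[0,0,0],[0,0,0],[0,0,0],[0,0,0],[0,0,0],[0,0,0]],"grip":[1,1,1,1,1,1,1,1,1,1]}'
```

```text
time: 8.68
tool_pos: [0.4467, 0.1914, 0.044]
tool_rot: [0.0, 0.761, -0.649, -0.0]
contact_force: [0.1, -0.7, -1.7]
gripper_width: 0.506
```

```bash
python3 -m pendant '{"linear":[[0,0,0.05],[0,0,0.1],[0,0,0.13],[0,0,0.16],[0,0,0.16],[0,0,0.16],[0,0,0.16],[0,0,0.16],[0,0,0.16],[0,0,0.16]],"rotation":[[0,0,0],[0,0,0],[0,0,0],[0,0,0],[0,0,0],[0,0,0],[0,0,0],[0,0,0],[0,0,0],[0,0,0]],"grip":[1,1,1,1,1,1,1,1,1,1]}'
```

```text
time: 9.52
tool_pos: [0.4468, 0.1914, 0.0439]
tool_rot: [0.0, 0.761, -0.649, -0.0]
contact_force: [-6.9, -2.0, 11.2]
gripper_width: 0.505
```

Floor contact. Ease off and open.

```bash
python3 -m pendant '{"linear":[[0,0,-0.1],[0,0,-0.1],[0,0,-0.1],[0,0,-0.1],[0,0,-0.1],[0,0,-0.1],[0,0,-0.1],[0,0,-0.1],[0,0,-0.1],[0,0,-0.1]],"rotation":[[0,0,0],[0,0,0],[0,0,0],[0,0,0],[0,0,0],[0,0,0],[0,0,0],[0,0,0],[0,0,0],[0,0,0]],"grip":[0.48,0.44,0.4,0.36,0.3,0.2,0.1,0,0,0]}';python3 -m pendant '{"linear":[[0,0,-0.5],[0,0,-1.5],[0,0,-3],[0,0,-5],[0,0,-8],[0,0,-11],[0,0,-14],[0,0,-17],[0,0,-19],[0,0,-19]],"rotation":[[0,0,0],[0,0,0],[0,0,0],[0,0,0],[0,0,0],[0,0,0],[0,0,0],[0,0,0],[0,0,0],[0,0,0]],"grip":[0,0,0,0,0,0,0,0,0,0]}'
python3 - <<'E'
from h import *
import cv2
w=manip.grab_frame("wrist")[...,::-1]; s=manip.grab_frame("scene")[...,::-1]
cv2.imwrite("pics/t4.png",np.hstack([w[100:480,100:540],cv2.resize(s[215:342,333:453],(359,380))]))
st=manip.state(); print(st["joint_pos"].round(2))
# tips over button: fingers closed, jaw axis along box y
q=[.473,-.2139,.0786]
print(T(q,[[-.032,0,0]]),row([*T(q,[[-.032,0,0]])[0,:2],.235],.0786+np.pi/2))
E
```

```text
time: 10.35
tool_pos: [0.4468, 0.1914, 0.0435]
tool_rot: [-0.0, 0.761, -0.649, 0.0]
contact_force: [-0.6, -0.1, 0.4]
gripper_width: 1.0
time: 11.18
tool_pos: [0.4494, 0.1921, 0.2408]
tool_rot: [-0.005, 0.761, -0.649, 0.003]
contact_force: [1.1, 0.6, 0.1]
gripper_width: 1.001
[ 0.25 -0.28  1.95  0.    1.47  1.66]
[[ 0.4410988  -0.21641261  0.        ]] (array([ 4.019e+01,  7.000e+00, -3.000e-02]), array([-0.2,  0. ,  4.5]))
```

View pics/t4.png

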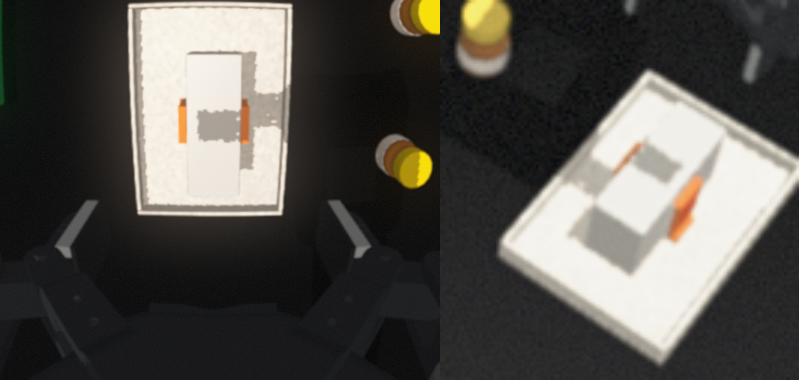

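Cover is flat and upright in the middle of the tray. Now to the button with the jaws shut.

```bash
python3 -m pendant '{"linear":[[2,0.5,0],[6,1.2,0],[10,2,0],[14,2.7,0],[18,3.4,0],[22,4,0],[26,4.7,0],[30,5.3,0],[34,6,0],[37,6.6,0]],"rotation":[[0,0,0],[0,0,0],[0,0,1],[0,0,1],[0,0,2],[0,0,2],[0,0,3],[0,0,3],[0,0,4],[0,0,4.5]],"grip":[0.2,0.5,0.8,1,1,1,1,1,1,1]}'
python3 - <<'E'
from h import *
print(manip.tcp_to_tips,row([*T([.473,-.2139,.0786],[[-.034,0,0]])[0,:2],.115],.0786+np.pi/2))
E
```

```text
time: 12.12
tool_pos: [0.4381, -0.1867, 0.2313]
tool_rot: [0.001, 0.734, -0.68, -0.001]
contact_force: [0.5, 0.6, -0.0]
gripper_width: 0.001
0.022 (array([ 3.  ,  0.1 , 11.62]), array([ 0.2,  0.1, -0.1]))
```

```bash
python3 -m pendant '{"linear":[[2,0.1,0],[3,0.1,0],[3,0.1,2],[3,0.1,5],[3,0.1,8],[3,0.1,10],[3,0.1,11],[3,0.1,11.6],[3,0.1,11.6],[3,0.1,11.6]],"rotation":[[0,0,0],[0,0,0],[0,0,0],[0,0,0],[0,0,0],[0,0,0],[0,0,0],[0,0,0],[0,0,0],[0,0,0]],"grip":[1,1,1,1,1,1,1,1,1,1]}'
python3 - <<'E'
from h import *
print(manip.tcp_to_tips,row([*T([.473,-.2139,.0786],[[-.034,0,0]])[0,:2],.095],.0786+np.pi/2))
E
```

```text
time: 12.95
tool_pos: [0.4415, -0.2144, 0.1182]
tool_rot: [-0.0, 0.735, -0.678, 0.0]
contact_force: [-0.2, -0.8, 0.9]
gripper_width: 0.003
0.022 (array([0.19, 0.26, 2.32]), array([-0. , -0. ,  0.1]))
```

```bash
python3 -m pendant '{"linear":[[0.2,0.2,0.5],[0.2,0.2,1],[0.2,0.2,1.4],[0.2,0.2,1.8],[0.2,0.2,2.0],[0.2,0.2,2.2],[0.2,0.2,2.3],[0.2,0.2,2.3],[0.2,0.2,2.3],[0.2,0.2,2.3]],"rotation":[[0,0,0],[0,0,0],[0,0,0],[0,0,0],[0,0,0],[0,0,0],[0,0,0],[0,0,0],[0,0,0],[0,0,0]],"grip":[1,1,1,1,1,1,1,1,1,1]}'
python3 - <<'E'
from h import *
import cv2
w=manip.grab_frame("wrist")[...,::-1]; s=manip.grab_frame("scene")[...,::-1]
cv2.imwrite("pics/t5.png",np.hstack([w[100:480,100:540],cv2.resize(s[120:240,220:340],(359,380))]))
print(manip.state()["contact_force"],manip.state()["tool_pos"])
E
```

```text
time: 13.78
tool_pos: [0.4394, -0.2168, 0.0948]
tool_rot: [0.0, 0.735, -0.679, 0.0]
contact_force: [-1.0, 0.4, 4.9]
gripper_width: -0.002
[-1.40282659 -0.41794652  5.83978252] [ 0.43937183 -0.21678865  0.09481479]
```

View pics/t5.png

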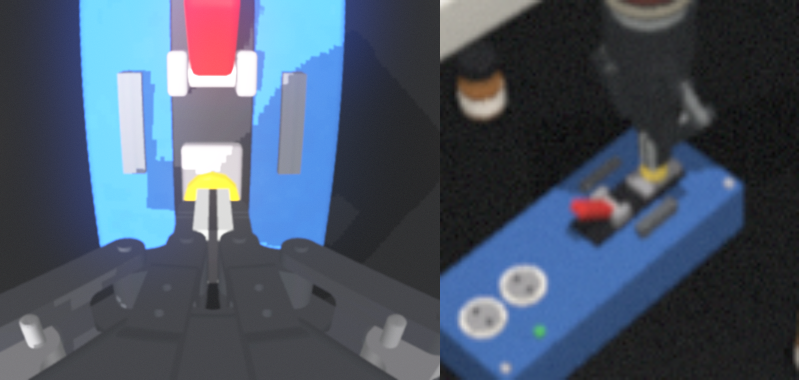

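Button is in (5.8 N) and the lever has dropped. Release it and move past the lever's tip.

```bash
python3 -m pendant '{"linear":[[0,0,-0.5],[0,0,-1],[0,0,-2],[0,0,-3.5],[0,0,-5],[0,-3,-5],[0,-6,-5],[0,-9,-5],[0,-12.2,-5],[0,-12.2,-5]],"rotation":[[0,0,0],[0,0,0],[0,0,0],[0,0,0],[0,0,0],[0,0,0],[0,0,0],[0,0,0],[0,0,0],[0,0,0]],"grip":[1,1,1,1,1,1,1,1,1,1]}'
python3 - <<'E'
from h import *
for x,z in((.09,.015),): print(row([*T([.473,-.2139,.0786],[[x,0,0]])[0,:2],.055+z+.022],.0786+np.pi/2))
E
```

```text
time: 14.72
tool_pos: [0.5645, -0.2062, 0.1444]
tool_rot: [-0.001, 0.735, -0.678, 0.0]
contact_force: [-0.5, -0.2, 0.5]
gripper_width: -0.002
(array([0.06, 0.19, 5.24]), array([-0.1,  0. ,  0.1]))
```

```bash
python3 -m pendant '{"linear":[[0,0,0.5],[0,0,1.5],[0,0,2.5],[0,0,3.5],[0,0,4.3],[0,0,4.8],[0,0,5.1],[0,0,5.1],[0,0,5.1],[0,0,5.1]],"rotation":[[0,0,0],[0,0,0],[0,0,0],[0,0,0],[0,0,0],[0,0,0],[0,0,0],[0,0,0],[0,0,0],[0,0,0]],"grip":[1,1,1,1,1,1,1,1,1,1]}'
python3 - <<'E'
from h import *
import cv2
for x,z in((.09,.015),(.035,.040)): print(row([*T([.473,-.2139,.0786],[[x,0,0]])[0,:2],.055+z+.022],.0786+np.pi/2))
s=manip.grab_frame("scene")[...,::-1]
cv2.imwrite("pics/t6.png",cv2.resize(s[120:240,220:340],(480,480)))
E
```

```text
time: 15.55
tool_pos: [0.5612, -0.2071, 0.0941]
tool_rot: [-0.0, 0.734, -0.679, 0.001]
contact_force: [-0.8, -0.3, 0.4]
gripper_width: 0.0
(array([-0.02, -0.16,  0.21]), array([-0.1, -0. ,  0. ]))
(array([-0.02,  5.34, -2.3 ]), array([-0.1, -0. ,  0. ]))
```

View pics/t6.png

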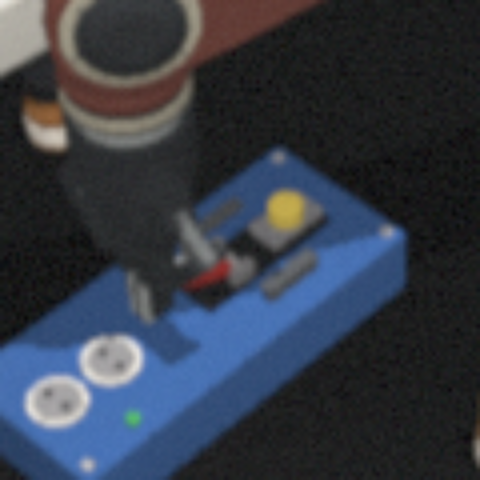

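Button has sprung up, and the fingers stand beyond the lever tip. Push and rise.

```bash
python3 -m pendant '{"linear":[[0,0.5,0],[0,1,0],[0,1.6,-0.1],[0,2.2,-0.4],[0,2.8,-0.8],[0,3.4,-1.3],[0,4,-1.8],[0,4.5,-2.2],[0,4.9,-2.3],[0,5.1,-2.3]],"rotation":[[0,0,0],[0,0,0],[0,0,0],[0,0,0],[0,0,0],[0,0,0],[0,0,0],[0,0,0],[0,0,0],[0,0,0]],"grip":[1,1,1,1,1,1,1,1,1,1]}'; python3 -m pendant '{"linear":[[0,0.05,0],[0,0.1,0],[0,0.15,0],[0,0.2,0],[0,0.2,0],[0,0.2,0],[0,0.2,0],[0,0.2,0],[0,0.2,0],[0,0.2,0]],"rotation":[[0,0,0],[0,0,0],[0,0,0],[0,0,0],[0,0,0],[0,0,0],[0,0,0],[0,0,0],[0,0,0],[0,0,0]],"grip":[1,1,1,1,1,1,1,1,1,1]}'
python3 - <<'E'
from h import *
import cv2
s=manip.grab_frame("scene")[...,::-1];w=manip.grab_frame("wrist")[...,::-1]
print(row([*T([.473,-.2139,.0786],[[.035,0,0]])[0,:2],.117],.0786+np.pi/2))
cv2.imwrite("pics/t7.png",np.hstack([w[100:480,100:540],cv2.resize(s[120:240,220:340],(359,380))]))
E
```

```text
time: 16.43
tool_pos: [0.5087, -0.2109, 0.1158]
tool_rot: [0.0, 0.734, -0.679, -0.001]
contact_force: [0.4, 0.5, -0.7]
gripper_width: -0.002
time: 17.27
tool_pos: [0.508, -0.2111, 0.1164]
tool_rot: [-0.0, 0.735, -0.679, 0.0]
contact_force: [0.8, 0.6, 0.5]
gripper_width: 0.0
(array([ 0.01,  0.01, -0.06]), array([-0., -0.,  0.]))
```

View pics/t7.png

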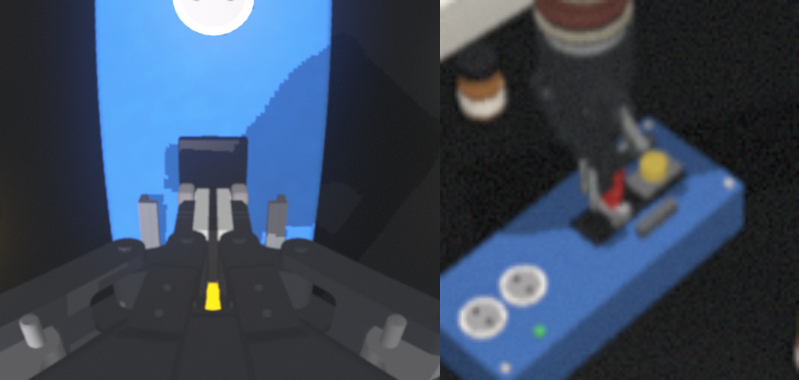

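The lever is raised against the fingers but it isn't clear it's past upright, so I'll push 3 mm further.

```bash
python3 -m pendant '{"linear":[[0,0.05,0],[0,0.1,0],[0,0.15,0],[0,0.2,0],[0,0.25,0],[0,0.3,0],[0,0.3,0],[0,0.3,0],[0,0.3,0],[0,0.3,0]],"rotation":[[0,0,0],[0,0,0],[0,0,0],[0,0,0],[0,0,0],[0,0,0],[0,0,0],[0,0,0],[0,0,0],[0,0,0]],"grip":[1,1,1,1,1,1,1,1,1,1]}'; python3 -m pendant '{"linear":[[0,-0.3,0],[0,-0.8,0],[0,-1.5,0],[0,-2.5,0],[0,-4,0],[0,-5,-1],[0,-5.5,-4],[0,-5.5,-8],[0,-5.5,-12],[0,-5.5,-12]],"rotation":[[0,0,0],[0,0,0],[0,0,0],[0,0,0],[0,0,0],[0,0,0],[0,0,0],[0,0,0],[0,0,0],[0,0,0]],"grip":[1,1,1,1,1,1,1,1,1,1]}'
python3 - <<'E'
from h import *
import cv2
s=manip.grab_frame("scene")[...,::-1];w=manip.grab_frame("wrist")[...,::-1];t=manip.grab_frame("top")[...,::-1]
cv2.imwrite("pics/t8.png",np.vstack([np.hstack([w[200:480,140:480],cv2.resize(s[130:240,220:340],(306,280))]),np.hstack([cv2.resize(s[120:440,140:540],(346,277)),t[180:457,80:380]])]))
E
```

```text
time: 18.2
tool_pos: [0.5049, -0.2113, 0.1164]
tool_rot: [-0.0, 0.735, -0.679, -0.0]
contact_force: [0.3, -0.4, -0.4]
gripper_width: 0.0
time: 19.03
tool_pos: [0.5647, -0.2088, 0.2472]
tool_rot: [-0.002, 0.735, -0.678, 0.008]
contact_force: [1.2, -0.3, 2.0]
gripper_width: -0.004
```

View pics/t8.png

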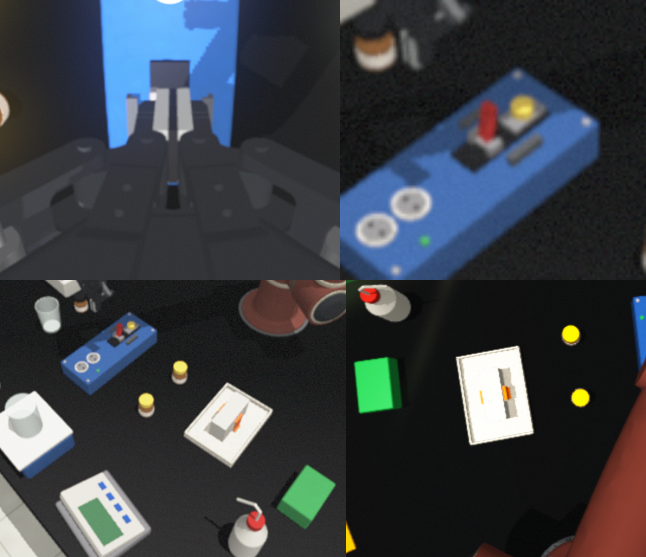

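Lever is upright, button out, cover flat in the tray. One numeric check of the lever tip and the loose items before handing in.

```bash
python3 -m pendant '{"linear":[[0,0,0],[0,0,0],[0,0,0],[0,0,0],[0,0,0],[0,0,0],[0,0,0],[0,0,0],[0,0,0],[0,0,0]],"rotation":[[0,0,0],[0,0,0],[0,0,0],[0,0,0],[0,0,0],[0,0,0],[0,0,0],[0,0,0],[0,0,0],[0,0,0]],"grip":[1,1,1,1,1,1,1,1,1,1]}'
python3 - <<'E'
from h import *
import cv2
q=[.473,-.2139,.0786]
s=manip.grab_frame("scene")[...,::-1].astype(int)
for n,a in(("up",-.22),("upright",0)): print(n,proj("scene",T(q,[[.022+.047*np.sin(a),0,.065+.047*np.cos(a)],[.022+.02*np.sin(a),0,.065+.02*np.cos(a)]])).round(1).tolist())
m=(s[...,2]>100)&(s[...,1]<60)&(s[...,0]<60); m[:120]=0;m[240:]=0;m[:,:220]=0;m[:,340:]=0
y,x=np.nonzero(m); print("red top rows",[(r,x[y==r].mean().round(1)) for r in np.unique(y)])
a=cv2.imread("pics/scene0.png").astype(int)
for nm,(x0,x1,y0,y1) in dict(jar1=(295,325,245,282),jar2=(335,362,208,245),jarc=(222,246,135,160),beaker=(176,215,135,185),bottle=(400,455,365,445),tip=(455,530,330,408)).items():
    print(nm,abs(s-a)[y0:y1,x0:x1].mean().round(1))
print(manip.state()["contact_force"])
E
```

```text
time: 20.02
tool_pos: [0.5598, -0.207, 0.2365]
tool_rot: [-0.0, 0.735, -0.679, 0.0]
contact_force: [1.0, 0.3, -0.4]
gripper_width: 0.004
up [[278.5, 170.3], [277.4, 178.7]]
upright [[275.6, 172.1], [276.2, 179.5]]
red top rows [(np.int64(170), np.float64(277.5)), (np.int64(171), np.float64(278.0)), (np.int64(172), np.float64(278.0)), (np.int64(173), np.float64(277.5)), (np.int64(174), np.float64(277.5)), (np.int64(175), np.float64(277.5)), (np.int64(176), np.float64(277.5)), (np.int64(177), np.float64(277.5)), (np.int64(178), np.float64(277.5)), (np.int64(179), np.float64(277.5)), (np.int64(180), np.float64(277.5)), (np.int64(181), np.float64(277.5)), (np.int64(182), np.float64(277.5)), (np.int64(183), np.float64(278.0)), (np.int64(184), np.float64(277.0))]
jar1 2.9
jar2 3.3
jarc 4.3
beaker 3.3
bottle 2.5
tip 2.7
[-0.29782708  0.41525388 -0.17996532]
```

The lever matches the "up" prediction and the loose items are unchanged.

```bash
python3 -c "
from plant import manip
print(manip.job_done())"
```

```text
the job is handed in; nothing more can be done
None
```

The whole job was done in the order asked and handed in at about 20 s of robot time.

- **Cover:** I squeezed both tabs, lifted the cover straight off and set it down flat and right way up near the middle of the tray. Touchdown force was about 11 N.
- **Button and lever:** I pressed the test button (about 6 N) and the pictures showed the lever dropped. I let the button go, then pushed the lever back up.
- **Last checks:** In the final scene picture the lever's tip matches the full-up position within about 1 pixel (row 170, column 278). The button is out and nothing touches the robot. The jars, beaker, bottle and tip box show no change from the first picture beyond noise.
- **Disagreement:** After the first push on the lever, the picture did not show clearly whether it was past upright. I pushed 3 mm further, and it then stayed up. No check failed.

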